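# Weigh a dried nylon gear from the desiccator

### The job

Lift the clear lid off the desiccator by its knob and set it down flat on the green mat, take the blue gear out and stand it on its toothed end in the middle of the balance's round pan, then put the lid back on the desiccator, centred so that it seals all round. With the desiccator closed and your hand off it, press the balance's wide grey bar fully down and let it spring back, to record the weight. Set the lid and the gear down, do not drop them, and leave the bottle, gauge box and caliper where they are.

Things in the scene. Friction and masses are not known exactly. Their poses are not given: they have to be found in the camera images.
- lid_knob (a point): centre of the black round knob (40 mm diameter, 26 mm tall, on a 24 mm wide, 17 mm high neck) of the loose clear plastic lid. z is the lid's axis (up). The lid is a hollow dome, 0.25 to 0.45 kg, with a flat flange 194 mm across and 8 mm thick; the flange's underside is 100 mm below this point, the knob's top 13 mm above it, the dome's nearly flat top 30 mm below it (falling away beyond 25 mm from the axis). It starts on the desiccator, nothing holding it but its weight
- desiccator_mouth (a point): centre of the mouth of the white round desiccator bowl (fixed to the bench, 194 mm across its flange, 120 mm tall), at the height of the flange's flat top, with a black seal ring in it. Mouth 156 mm inside diameter. With the lid on, the knob's centre is 100 mm above this point. z up
- desiccator_shelf (a point): centre of the top of the white perforated shelf inside the desiccator, 50 mm below the mouth; the gear stands on it
- gear_center (a point): centre, half-way up, of the blue nylon gear, 85 mm tall in all, 0.11 to 0.18 kg, standing upright inside the desiccator: a toothed disc 70 mm in diameter and 22 mm thick at the bottom, above it a plain round hub 30 mm in diameter and 63 mm tall. Its underside is 42.5 mm below this point, the hub's top 42.5 mm above it (35 mm above the desiccator's flange). z is its axis, up
- pan_center (a point): centre of the top face of the balance's round steel pan, 130 mm diameter, 88 mm above the bench. The balance is a white low box fixed to the bench, 270 mm long, 200 mm wide, 70 mm tall under the pan, with a sloping display and a low front towards the robot. x points from the front to the back of the balance, y to its left, z up
- record_bar_top (a point): centre of the top face of the wide dark grey key bar on the balance's front deck, 90 mm along the balance's y by 28 mm along x, 55 mm above the bench when up, 154 mm in front of the pan's centre. It moves straight down
- record_bar (a joint): travel of that bar: 0 up, 0.005 m fully down; a spring returns it; about 1.5 N starts it, 5 N takes it fully down
- mat_center (a point): centre of the top face of the square green mat, 250 mm by 250 mm, 3 mm thick, fixed flat on the bench. z up
- bottle_center (a point): centre of a white bottle with a red cap, 64 mm diameter, 172 mm tall (bystander)
- gauge_box_center (a point): centre of a closed dark wooden gauge-block box, 80 x 150 x 35 mm (bystander)
- caliper_center (a point): centre of a digital caliper lying on the bench, 235 mm long, 14 mm thick (bystander)

How it is judged:
On the way, in this order (a step that is already met when the one before it is completed fails the run):
1. the lid is lifted clear of the desiccator, held by its knob (z of lid_knob in the frame of desiccator_mouth above 0.12 m and distance between the grasp point and lid_knob below 0.035 m), for 0.1 s.
2. the lid lies flat on the green mat, released (horizontal distance between lid_knob and mat_center below 0.045 m and z of lid_knob in the frame of mat_center between 0.094 and 0.105 m and angle between lid_knob's own z axis and vertical below 0.06 rad and contact force between the fingers and lid below 0.2 N and linear speed of lid below 0.03 m/s), for 0.1 s.
3. the gear stands upright in the middle of the pan, released, the lid still on the mat (horizontal distance between gear_center and pan_center below 0.02 m and z of gear_center in the frame of pan_center between 0.037 and 0.048 m and angle between gear_center's own z axis and vertical below 0.08 rad and contact force between the fingers and gear below 0.2 N and linear speed of gear below 0.03 m/s and horizontal distance between lid_knob and mat_center below 0.045 m), for 0.1 s.
4. the lid is back on the desiccator, centred and flat, released (horizontal distance between lid_knob and desiccator_mouth below 0.012 m and z of lid_knob in the frame of desiccator_mouth between 0.094 and 0.105 m and angle between lid_knob's own z axis and vertical below 0.06 rad and contact force between the fingers and lid below 0.2 N and linear speed of lid below 0.03 m/s), for 0.1 s.
5. the bar is pressed down by more than 3.5 mm of its 5 mm (value of joint record_bar above 0.0035 m and horizontal distance between lid_knob and desiccator_mouth below 0.012 m and z of lid_knob in the frame of desiccator_mouth between 0.094 and 0.105 m and angle between lid_knob's own z axis and vertical below 0.06 rad and horizontal distance between gear_center and pan_center below 0.02 m and z of gear_center in the frame of pan_center between 0.037 and 0.048 m and angle between gear_center's own z axis and vertical below 0.08 rad), for 0.04 s.
At the end, for the whole second after the job is handed in: The lid lies flat on the desiccator's flange, its centre within 12 mm of the mouth's centre; the gear stands upright on its toothed end on the pan, its axis within 20 mm of the pan's centre; the bar is up again; everything is released and at rest (horizontal distance between lid_knob and desiccator_mouth below 0.012 m and z of lid_knob in the frame of desiccator_mouth between 0.094 and 0.105 m and angle between lid_knob's own z axis and vertical below 0.06 rad and horizontal distance between gear_center and pan_center below 0.02 m and z of gear_center in the frame of pan_center between 0.037 and 0.048 m and angle between gear_center's own z axis and vertical below 0.08 rad and linear speed of each of lid, gear below 0.03 m/s and value of joint record_bar below 0.001 m); the robot touches nothing.
It fails at once if the lid is dropped (moves at over 0.5 m/s while the fingers do not hold it) (linear speed of lid above 0.5 m/s and contact force between the fingers and lid below 0.2 N).
It fails at once if the gear is dropped (moves at over 0.5 m/s while the fingers do not hold it) (linear speed of gear above 0.5 m/s and contact force between the fingers and gear below 0.2 N).
It fails at once if a bystander is moved by more than 30 mm (distance of any of bottle_center, gauge_box_center, caliper_center from where it was at the start of the episode above 0.03 m).
It also fails if it takes over 72 s, if anything falls off the work surface, if the arm or the gripper's body presses on something with over 40 N, if the wrist force passes 120 N, or if a joint passes its speed limit or range.

### The arm

A 6-joint arm with a two-finger parallel gripper is mounted at the origin on the work surface. World frame = base frame: x ahead of the robot, y to its left, z up, the work surface at z = 0. Lengths are in m, angles in rad, forces in N, time in s.
With the tool pointing down it reaches from about 0.275 to 0.875 m from the base axis. Payload 12.5 kg.
Tool frame: the origin (TCP) lies at the very end of the fingers, on their centre line; the grasp point (between the pads) lies 19 mm behind it; x points along the fingers, y is the direction in which the jaws open and shut, and the axes are right-handed (so a half turn about x gives the same grasp; the last joint's range is limited). The gripper opens to 85 mm and grips with 20 to 120 N. Pads are 22 mm wide; open, the fingers measure 114 mm over their backs; the gripper's body (76 mm by 85 mm) begins 54 mm behind the grasp point. The pads swing forward as they close: fully open they stand 13 mm farther back than shut.
Start: joints at [-1.193, 0.351, 1.652, -0, 1.139, -0.085], TCP at [0.246, -0.492, 0.231] pointing down, gripper open.
Joint ranges: [-2.75, 2.75], [-0.79, 2.1], [0.01, 2.65], [-1.57, 4.71], [0.07, 3.14], [-2.87, 2.87]. Speed limits (rad/s): [2.22, 2.22, 2.79, 3.14, 3.14, 3.14].

### API

Orientations are given as a 3x3 rotation matrix whose columns are the frame's x, y, z axes.
In Python, from bench import manip gives the robot as it stands. Calls block until the motion is done:
- manip.move_ptp(position, orientation): joint-space move of the TCP to a pose.
- manip.move_l(position, attitude=None, max_speed=0.15): straight line of the TCP; attitude=None keeps the orientation; max_speed is the mean speed in m/s.
- manip.move_j(angles): joint-space move.
- manip.set_gripper(opening, effort=None): opening from 0.0 (shut) to 1.0 (fully open); effort is the grip in N (None keeps the last); returns when the fingers have stopped.
- manip.dwell(seconds).
- manip.inverse_kinematics(position, orientation): joint angles nearest the present ones, or None.
- manip.grab_frame(name): name is "side" or "top"; returns (picture, depth): 384x512x3 uint8, red, green, blue; 384x512 float32, m along the optical axis (not along the pixel's ray), 0 where there is no reading.
- manip.get_calibration(name): a dict with "camera_matrix" (3x3 intrinsics, pixels), "R" (3x3) and "t" (3): a world point X has camera coordinates R X + t. Camera axes: x right, y down, z forward; pixel columns grow to the right and rows downward; lengths in m; the calibration is good to about 2 mm. A picture is of the moment at which its call begins. get_calibration takes no time and is no camera call.
A pose or a line that the arm cannot do raises manip.Unreachable and nothing moves.
- manip.sign_off(): hands the job in, once; it reports no verdict.
Trained networks look in the newest picture that a camera, given by its name, has taken for a name from the list of things; names that differ only in an ending like _2 or _b are one class to them, and where a whole thing is asked for, a point or a joint stands for the part that bears it (a point fixed in the world has none). Each returns a list of dicts, best first, with "confidence" (0 to 1); they miss things now and then, are a little off and sometimes report something else, mostly with a low value. They report only what shows in the picture. A call takes as long as a camera call.
- manip.look_for(camera, name): "at" ([x, y, z] in m, in world coordinates, good to about 4 mm: the middle of the surface that is visible of it).
Readings, each from a call of its own:
- manip.current_time(): time.
- manip.current_qpos(): joint angles.
- manip.current_joint_vel(): joint speeds.
- manip.current_joint_torque(): joint torques, N m.
- manip.current_ee_pos(): TCP position.
- manip.current_tcp_rot(): TCP orientation.
- manip.current_force(): force on the tool from outside, world axes, zero at the start.
- manip.current_ft_torque(): the same for the moment, N m.
- manip.current_grip_width(): opening from 0.0 (shut) to 1.0 (fully open).
Only numpy, scipy, OpenCV 4.12 (cv2) and the standard library are available. Lean on these libraries where they do the work, as an engineer would, in place of code of your own. Each camera call takes 0.05 s, during which the arm holds its last target. There are 200 camera calls.

## Working session

There is one attempt and no reset: what is moved stays moved. The work goes in short steps, each a Python script; the robot and the scene stay as the last script left them, time stands still between calls to the robot, and variables do not carry over. Pictures are saved under pics/ and viewed, about 8 in all and at most 12, crops included, and the job is handed in when it is done.

```bash
mkdir -p pics; cat > run1.py <<'E'
from bench import manip
import numpy as np, cv2
ims=[]
for c in ("top","side"):
    p,d=manip.grab_frame(c); np.save(f"pics/{c}_d.npy",d); np.save(f"pics/{c}_p.npy",p)
    cv2.imwrite(f"pics/{c}0.png",p[:,:,::-1])
    k=manip.get_calibration(c); print(c,k["camera_matrix"].tolist(),np.round(-k["R"].T@k["t"],3),np.round(k["R"],3).tolist())
    for n in ["lid_knob","desiccator_mouth","gear_center","pan_center","record_bar_top","mat_center","bottle_center","gauge_box_center","caliper_center"]:
        print(n,[(np.round(r["at"],3).tolist(),round(r["confidence"],2)) for r in manip.look_for(c,n)[:2]])
print(manip.current_time(),manip.current_ee_pos(),manip.current_tcp_rot())
E
python3 run1.py
```

```text
top [[479.54938473951427, 0.0, 264.4922922129537], [0.0, 479.54938473951427, 190.29861237938056], [0.0, 0.0, 1.0]] [ 0.369 -0.015  1.577] [[-0.024, -1.0, 0.0], [-0.991, 0.024, -0.133], [0.133, -0.003, -0.991]]
lid_knob [([0.533, 0.022, 0.17], 0.74)]
desiccator_mouth [([0.533, 0.023, 0.168], 0.52)]
gear_center []
pan_center [([0.499, 0.322, 0.073], 0.59)]
record_bar_top [([0.391, 0.34, 0.054], 0.58), ([0.746, -0.246, 0.006], 0.57)]
mat_center [([0.503, -0.364, 0.008], 0.77)]
bottle_center [([0.77, -0.024, 0.132], 0.61)]
gauge_box_center [([0.744, 0.27, 0.034], 0.61)]
caliper_center [([0.745, -0.246, 0.006], 0.75)]
side [[407.3048753305724, 0.0, 257.44849927202006], [0.0, 407.3048753305724, 195.85194592794824], [0.0, 0.0, 1.0]] [0.52  0.953 0.874] [[-0.999, -0.043, -0.011], [-0.018, 0.616, -0.787], [0.041, -0.786, -0.617]]
lid_knob [([0.547, 0.06, 0.16], 0.75)]
desiccator_mouth [([0.544, 0.078, 0.072], 0.74)]
gear_center [([0.547, 0.06, 0.16], 0.37)]
pan_center [([0.501, 0.368, 0.067], 0.94)]
record_bar_top [([0.397, 0.352, 0.057], 0.75)]
mat_center [([0.491, -0.365, 0.006], 0.58)]
bottle_center [([0.782, -0.002, 0.1], 0.64)]
gauge_box_center [([0.744, 0.294, 0.036], 0.65)]
caliper_center [([0.742, -0.227, 0.009], 0.8)]
1.0 [ 0.24555461 -0.49211869  0.2312739 ] [[-2.69230292e-05  4.46455255e-01 -8.94805959e-01]
 [ 4.31632749e-05 -8.94805958e-01 -4.46455256e-01]
 [-9.99999999e-01 -5.06426834e-05  4.82041605e-06]]
```

View pics/top0.png

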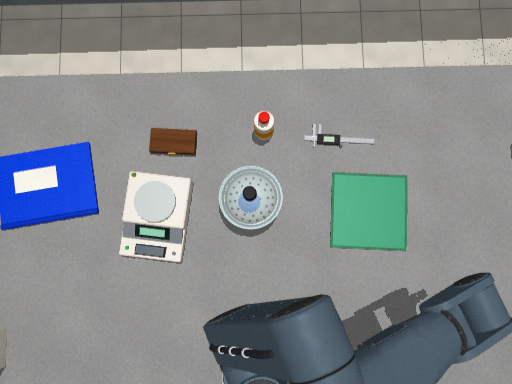

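View pics/side0.png

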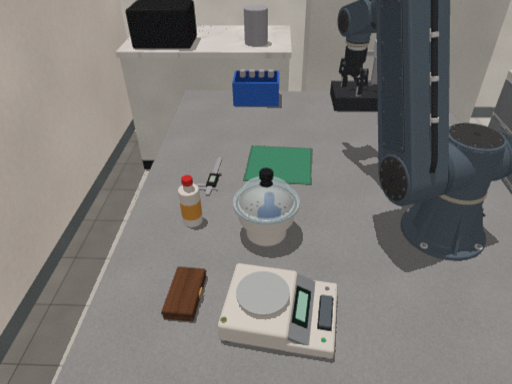

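The top view shows the knob at (249,193), bowl rim about (251,198), pan (155,201), bar (151,251), mat (369,211). In the side view the knob is at (266,177), the pan at (263,294) and the bar at (325,313). Next I segment each one and intersect the pixel rays with the known heights.

```bash
cat > geo.py <<'E'
from bench import manip
import numpy as np, cv2
def ray(c,uv,z):
    k=manip.get_calibration(c); R,t=k["R"],k["t"]; o=-R.T@t
    d=R.T@np.linalg.solve(k["camera_matrix"],[uv[0],uv[1],1]); return (o+d*(z-o[2])/d[2])[:2]
def blob(m,near,r=60):
    n,l,s,c=cv2.connectedComponentsWithStats(m.astype(np.uint8))
    i=min((i for i in range(1,n) if s[i,4]>25),key=lambda i:np.hypot(*(c[i]-near))); return l==i,c[i],s[i]
def hull_world(c,m,z):
    cn=max(cv2.findContours(m.astype(np.uint8),0,1)[0],key=len)[:,0].astype(float)
    return np.array([ray(c,p,z) for p in cn],np.float32)
E
cat > s2.py <<'E'
from geo import *
for c,kn,pn,bn,mn in (("top",(249,193),(155,201),(151,251),(369,211)),("side",(266,177),(263,294),(325,313),(280,165))):
    p=np.load(f"pics/{c}_p.npy"); d=np.load(f"pics/{c}_d.npy"); h=cv2.cvtColor(p,cv2.COLOR_RGB2HSV).astype(int)
    for nm,m,n,z in (("knob",h[...,2]<60,kn,.22),("mat",(h[...,0]>60)&(h[...,0]<90)&(h[...,1]>120),mn,.003),("bar",h[...,2]<75,bn,.055)):
        b,ce,s=blob(m,n); w=hull_world(c,b,z); print(c,nm,np.round(ce,1),s[:5],"ray",np.round(ray(c,ce,z),4),"rect",[np.round(x,3) for x in cv2.minAreaRect(w)])
    print("pan hsv",h[pn[1],pn[0]],h[pn[1],pn[0]+8],"box",h[pn[1]-2,pn[0]-26:pn[0]+27:4].tolist(), "bar",h[bn[1],bn[0]])
    k=manip.get_calibration(c); print("depth knob/pan",d[kn[1],kn[0]],d[pn[1],pn[0]])
    # pan: hough circle on rectified plane z=.088, 1mm/px; bowl rim at .128
    for nm,z,c0,r in (("pan",.088,(.525,.335),65),("lidflange",.128,(.54,.02),97)):
        g=[(c0[0]+dx,c0[1]+dy) for dx,dy in((-.15,-.15),(.15,-.15),(.15,.15),(-.15,.15))]
        uv=np.float32([(lambda q:q[:2]/q[2])(k["camera_matrix"]@(k["R"]@np.array([*a,z])+k["t"])) for a in g])
        H=cv2.getPerspectiveTransform(uv,np.float32([[0,0],[300,0],[300,300],[0,300]]))
        w=cv2.warpPerspective(p,H,(300,300),flags=cv2.INTER_CUBIC); cv2.imwrite(f"pics/{c}_{nm}.png",w[...,::-1])
        q=cv2.HoughCircles(cv2.GaussianBlur(cv2.cvtColor(w,cv2.COLOR_RGB2GRAY),(0,0),2),cv2.HOUGH_GRADIENT,1,40,param1=60,param2=12,minRadius=r-4,maxRadius=r+4)
        print(c,nm,None if q is None else [(round(c0[0]+(a[0]-150)/1e3,4),round(c0[1]+(a[1]-150)/1e3,4),a[2]) for a in q[0][:3]])
cv2.imwrite("pics/mos.png",np.vstack([np.hstack([cv2.imread(f"pics/{c}_{n}.png") for n in("pan","lidflange")]) for c in("top","side")]))
E
python3 s2.py
```

```text
top knob [249.1 193.3] [243 187  13  14 147] ray [0.5442 0.024 ] rect [array([0.544, 0.024]), array([0.034, 0.037]), np.float64(88.774)]
top mat [368.8 211. ] [ 331  173   76   77 5562] ray [ 0.504  -0.3623] rect [array([ 0.505, -0.362]), array([0.247, 0.245]), np.float64(86.018)]
top bar [152.4 232. ] [135 224  35  16 205] ray [0.4495 0.3373] rect [array([0.45 , 0.339]), array([0.113, 0.037]), np.float64(81.532)]
pan hsv [ 75   5 217] [ 85   7 216] box [[17, 15, 241], [17, 15, 241], [60, 6, 212], [78, 6, 210], [90, 5, 212], [86, 8, 216], [90, 5, 214], [81, 8, 215], [75, 2, 217], [80, 7, 217], [78, 6, 219], [77, 8, 217], [18, 14, 245], [18, 14, 245]] bar [103  38 128]
depth knob/pan 1.3526328 1.4960327
top pan [(np.float32(0.5455), np.float32(0.3285), np.float32(66.2))]
top lidflange [(np.float32(0.5455), np.float32(0.0235), np.float32(97.6))]
side knob [265.9 177.1] [260 168  13  19 209] ray [0.5438 0.0343] rect [array([0.544, 0.033]), array([0.034, 0.086]), np.float64(1.672)]
side mat [280.6 162.9] [ 246  147   64   35 1627] ray [ 0.4974 -0.3663] rect [array([ 0.504, -0.364]), array([0.226, 0.231]), np.float64(86.24)]
side bar [323.7 327.2] [318 322  13   9  46] ray [0.4002 0.3949] rect [array([0.4  , 0.392]), array([0.016, 0.029]), np.float64(81.017)]
pan hsv [ 38   6 173] [ 48   7 173] box [[50, 4, 171], [30, 3, 172], [40, 4, 172], [30, 3, 170], [20, 4, 172], [45, 3, 171], [42, 7, 173], [45, 6, 172], [40, 4, 171], [45, 6, 172], [40, 4, 173], [45, 3, 171], [40, 4, 171], [30, 10, 175]] bar [101  28  99]
depth knob/pan 1.1207978 0.97414553
side pan [(np.float32(0.5445), np.float32(0.3225), np.float32(64.0))]
side lidflange [(np.float32(0.5435), np.float32(0.0215), np.float32(97.7))]
```

View pics/mos.png

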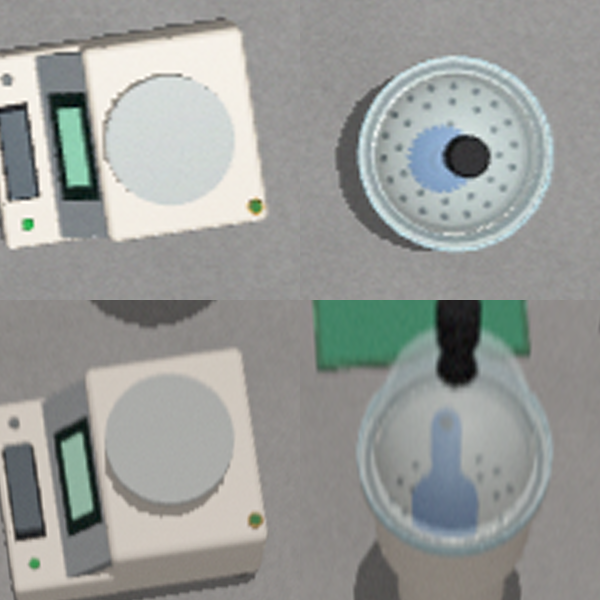

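Positions that agree across both views:

| Item | x (m) | y (m) | Note |
|---|---|---|---|
| Mouth / lid | 0.5445 | 0.0235 | |
| Pan | 0.545 | 0.324 | |
| Mat | 0.5045 | -0.363 | |
| Balance | – | – | yaw about -0.14 rad |
| Bar | 0.3925 | 0.3455 | derived from pan and yaw |

Next I grasp and lift the lid.

```bash
cat > s3.py <<'E'
from geo import *
A=np.array([[0,0,-1],[0,-1,0],[-1,0,0]],float)
f=lambda t:print(t,round(manip.current_time(),2),np.round(manip.current_ee_pos(),4),"F",np.round(manip.current_force(),2),"w",round(manip.current_grip_width(),3))
x,y=.5445,.0238
manip.move_ptp([x,y,.29],A); f("above")
manip.move_l([x,y,.198],max_speed=.12); f("at")
manip.set_gripper(0.0,60); f("grip")
manip.move_l([x,y,.228],max_speed=.06); f("lift3cm")
manip.move_l([x,y,.34],max_speed=.15); f("up")
p,d=manip.grab_frame("side"); cv2.imwrite("pics/side1.png",p[80:300,150:380,::-1])
E
python3 s3.py
```

```text
above 3.15 [0.5445 0.0232 0.2899] F [-0.57  0.09  0.44] w 1.002
at 4.07 [0.5449 0.0237 0.1987] F [-0.72  0.26  1.11] w 0.999
grip 4.56 [0.5448 0.0237 0.1987] F [-1.45  0.46  4.86] w 0.452
lift3cm 5.21 [0.5444 0.0238 0.2279] F [-0.14 -0.08 -4.34] w 0.453
up 6.11 [0.5441 0.0238 0.3389] F [ 0.38 -0.24 -5.21] w 0.454
```

View pics/side1.png

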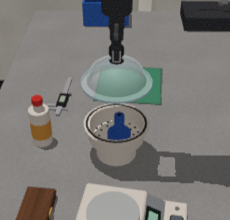

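The lid is held level, with its rim about (117,80) in the crop, above the open bowl. The gear's hub is visible at (120,122). The load is about 4.6 N. Now to the mat.

```bash
sed -n 1,3p s3.py > h.py; cat > s4.py <<'E'
from h import *
x,y=.5045,-.363
manip.move_l([x,y,.30],max_speed=.3); f("over")
manip.move_l([x,y,.10],max_speed=.15); manip.move_l([x,y,.083],max_speed=.04); manip.dwell(.2); f("near")
z=.083
while z>.0795:
    z-=.0007; manip.move_l([x,y,z],max_speed=.03); fz=manip.current_force()[2]; print(round(z,4),round(fz,2))
    if fz>-2: break
manip.set_gripper(.6); f("open"); manip.dwell(.1)
manip.set_gripper(1.0)
manip.move_l([x,y,.20],max_speed=.2); f("clear")
for c in("top","side"):
    p,d=manip.grab_frame(c); np.save(f"pics/{c}2_p.npy",p); np.save(f"pics/{c}2_d.npy",d); cv2.imwrite(f"pics/{c}2.png",p[:,:,::-1])
    for n in("gear_center","lid_knob"): print(c,n,[(np.round(r["at"],3).tolist(),round(r["confidence"],2)) for r in manip.look_for(c,n)[:2]])
    h=cv2.cvtColor(p,cv2.COLOR_RGB2HSV).astype(int)
    b,ce,s=blob((h[...,0]>100)&(h[...,0]<125)&(h[...,1]>110),(250,200) if c=="top" else (268,205)); print(c,ce,s)
    for zz in (.07,.092,.155): print(zz,np.round(ray(c,ce,zz),4),[np.round(q,3) for q in cv2.minEnclosingCircle(hull_world(c,b,zz))])
p=[cv2.imread("pics/top2.png")[130:260,190:420],cv2.imread("pics/side2.png")[120:250,180:410]]
cv2.imwrite("pics/m2.png",cv2.resize(np.vstack(p),None,fx=2.2,fy=2.2,interpolation=cv2.INTER_CUBIC))
E
python3 s4.py
```

```text
over 7.61 [ 0.5049 -0.3618  0.3003] F [-0.37  0.48 -3.14] w 0.453
near 9.87 [ 0.5046 -0.3631  0.0831] F [ 0.33 -0.54 -3.72] w 0.454
0.0823 -4.87
0.0816 -2.4
0.0809 5.46
open 10.9 [ 0.5047 -0.3631  0.081 ] F [ 0.07  0.12 -0.25] w 0.599
clear 12.18 [ 0.504  -0.3626  0.1988] F [ 0.58  0.46 -0.02] w 0.997
top gear_center [([0.531, 0.024, 0.089], 0.72)]
top lid_knob [([0.521, -0.308, 0.035], 0.96)]
top [248.70903955 201.41525424] [238 191  22  22 354]
0.07 [0.5378 0.0303] [array([0.539, 0.029]), np.float64(0.036)]
0.092 [0.5353 0.0296] [array([0.536, 0.028]), np.float64(0.035)]
0.155 [0.5283 0.0277] [array([0.529, 0.027]), np.float64(0.034)]
side gear_center [([0.537, 0.038, 0.096], 0.72), ([0.744, -0.228, 0.009], 0.6)]
side lid_knob [([0.505, -0.324, 0.04], 0.6), ([0.746, 0.294, 0.032], 0.39)]
side [268.46174142 207.96306069] [258 192  22  27 379]
0.07 [ 0.5369 -0.0125] [array([ 0.544, -0.028]), np.float64(0.067)]
0.092 [0.5364 0.0139] [array([ 0.544, -0.001]), np.float64(0.065)]
0.155 [0.5351 0.0896] [array([0.542, 0.075]), np.float64(0.06)]
```

View pics/m2.png

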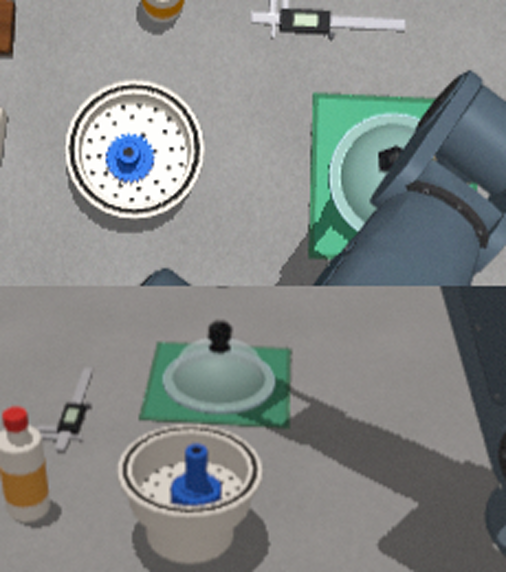

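The lid lies flat on the mat. In the open bowl, the gear's disc is centred at (129,155) in the crop. Its hub top and disc both give about (0.535, 0.0285). Now the gear.

```bash
cat > s5.py <<'E'
from h import *
x,y=.5352,.0285
manip.move_l([.5045,-.363,.24],max_speed=.2)
manip.move_l([x,y,.24],max_speed=.35); f("over")
manip.move_l([x,y,.118],max_speed=.12); f("at")
manip.set_gripper(0.0,40); f("grip")
manip.move_l([x,y,.14],max_speed=.06); manip.move_l([x,y,.225],max_speed=.15); f("up")
x,y=.545,.324
manip.move_l([x,y,.225],max_speed=.2); manip.move_l([x,y,.145],max_speed=.12); manip.dwell(.2); f("near")
z=.1385
manip.move_l([x,y,z],max_speed=.04)
f0=manip.current_force()[2]
while z>.1345:
    z-=.0007; manip.move_l([x,y,z],max_speed=.03); fz=manip.current_force()[2]; print(round(z,4),round(fz,2))
    if fz>1.5: break
manip.set_gripper(.5); manip.dwell(.1); f("open"); manip.set_gripper(1.0)
manip.move_l([x,y,.26],max_speed=.2)
manip.move_l([.52,.0,.32],max_speed=.3); f("away")
for c in("top","side"):
    p,d=manip.grab_frame(c); cv2.imwrite(f"pics/{c}3.png",p[:,:,::-1])
    print(c,[(np.round(r["at"],3).tolist(),round(r["confidence"],2)) for r in manip.look_for(c,"gear_center")[:2]])
p=[cv2.imread("pics/top3.png")[140:270,100:330],cv2.imread("pics/side3.png")[220:350,160:390]]
cv2.imwrite("pics/m3.png",cv2.resize(np.vstack(p),None,fx=2.2,fy=2.2,interpolation=cv2.INTER_CUBIC))
E
python3 s5.py
```

```text
over 14.11 [0.535  0.0276 0.2397] F [ 0.75 -0.45  0.05] w 1.003
at 15.28 [0.5356 0.0284 0.1187] F [-0.45  1.19 -0.62] w 1.003
grip 15.82 [0.5353 0.0285 0.1182] F [-1.79 -0.26  3.38] w 0.341
up 17.06 [0.5347 0.0285 0.224 ] F [ 0.53  0.27 -1.28] w 0.342
near 19.7 [0.5453 0.3242 0.1458] F [ 0.84 -0.3  -1.32] w 0.339
0.1378 -0.83
0.1371 0.09
0.1364 -1.57
0.1357 4.88
open 21.39 [0.545  0.324  0.1356] F [-0.4  -0.44 -0.23] w 0.502
away 23.92 [0.5199 0.0008 0.3196] F [-0.44  0.5  -0.09] w 0.996
top [([0.538, 0.315, 0.11], 0.85)]
side [([0.546, 0.335, 0.112], 0.6)]
```

View pics/m3.png

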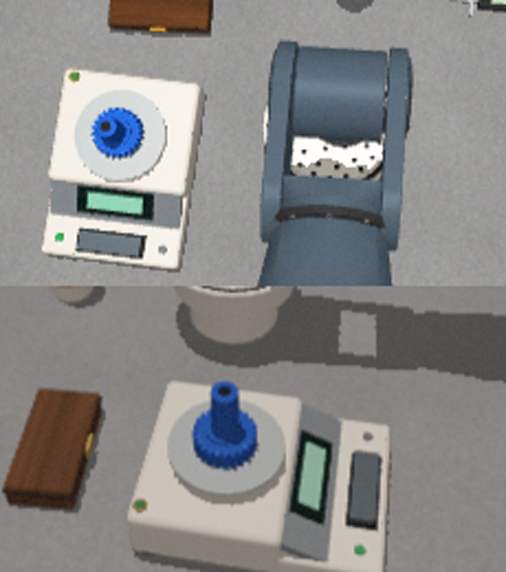

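The gear stands upright and central on the pan: disc at (118,133) in the top crop, pan ring even around it. Before the lid goes back I check the mouth's centre from the open-bowl picture.

```bash
cat > s6.py <<'E'
from h import *
from scipy.optimize import least_squares
for c,n in(("top",(252,198)),("side",(265,210))):
    k=manip.get_calibration(c); p=np.load(f"pics/{c}2_p.npy"); c0=(.5445,.0238); z=.12
    g=[(c0[0]+dx,c0[1]+dy) for dx,dy in((-.15,-.15),(.15,-.15),(.15,.15),(-.15,.15))]
    uv=np.float32([(lambda q:q[:2]/q[2])(k["camera_matrix"]@(k["R"]@np.array([*a,z])+k["t"])) for a in g])
    w=cv2.warpPerspective(p,cv2.getPerspectiveTransform(uv,np.float32([[0,0],[300,0],[300,300],[0,300]])),(300,300),flags=cv2.INTER_CUBIC)
    gray=cv2.cvtColor(w,cv2.COLOR_RGB2GRAY).astype(float)
    # dark seal ring: darkest radius 78..97 along each direction
    pts=[]
    for a in np.linspace(0,2*np.pi,120,endpoint=False):
        r=np.arange(76,95,.5); v=cv2.remap(gray.astype(np.float32),np.float32([150+r*np.cos(a)]),np.float32([150+r*np.sin(a)]),1)[0]
        i=v.argmin(); pts.append((r[i]*np.cos(a),r[i]*np.sin(a)))
    P=np.array(pts); s=least_squares(lambda q:np.hypot(P[:,0]-q[0],P[:,1]-q[1])-q[2],[0,0,86],loss="soft_l1"); print(c,"ring offset mm, radius",np.round(s.x,2),round(s.cost,1))
E
python3 s6.py
```

```text
top ring offset mm, radius [ 1.18 -1.39 87.06] 9.3
side ring offset mm, radius [-0.26 -4.11 87.18] 15.3
```

The mouth is within about 2 mm of the pickup point (12 mm allowed). Returning the lid.

```bash
cat > s7.py <<'E'
from h import *
x,y=.5045,-.363
manip.move_l([x,y,.25],max_speed=.3); manip.move_l([x,y,.081],max_speed=.14); f("at")
manip.set_gripper(0.0,60); f("grip")
manip.move_l([x,y,.11],max_speed=.06); manip.move_l([x,y,.32],max_speed=.18); f("up")
x,y=.5446,.023
manip.move_l([x,y,.32],max_speed=.2); manip.move_l([x,y,.22],max_speed=.12); manip.move_l([x,y,.201],max_speed=.04); manip.dwell(.2); f("near")
z=.2
while z>.1963:
    z-=.0007; manip.move_l([x,y,z],max_speed=.03); fz=manip.current_force()[2]; print(round(z,4),round(fz,2))
    if fz>-2: break
manip.set_gripper(.6); manip.dwell(.1); f("open"); manip.set_gripper(1.0)
manip.move_l([x,y,.29],max_speed=.2)
manip.move_l([.37,.2,.29],max_speed=.3); f("away")
for c in("top","side"):
    p,d=manip.grab_frame(c); cv2.imwrite(f"pics/{c}4.png",p[:,:,::-1]); h=cv2.cvtColor(p,cv2.COLOR_RGB2HSV).astype(int)
    b,ce,s=blob(h[...,2]<60,(249,193) if c=="top" else (266,177)); print(c,np.round(ce,1),s,np.round(ray(c,ce,.22),4))
p=[cv2.imread("pics/top4.png")[130:260,140:370],cv2.imread("pics/side4.png")[140:270,170:400]]
cv2.imwrite("pics/m4.png",cv2.resize(np.vstack(p),None,fx=2.2,fy=2.2,interpolation=cv2.INTER_CUBIC))
E
python3 s7.py
```

```text
at 26.86 [ 0.5049 -0.3633  0.0819] F [ 0.02 -0.26  0.42] w 0.998
grip 27.35 [ 0.5047 -0.3631  0.0815] F [-0.72  1.09  5.35] w 0.452
up 29.3 [ 0.5042 -0.3627  0.3188] F [ 0.21  0.84 -4.92] w 0.45
near 33.2 [0.5447 0.023  0.2012] F [-0.37  0.38 -4.25] w 0.449
0.1993 -4.13
0.1986 -4.39
0.1979 5.31
open 34.33 [0.5447 0.023  0.1979] F [ 0.36 -0.18  0.42] w 0.599
away 36.36 [0.3704 0.1996 0.2896] F [0.64 0.33 0.17] w 0.999
top [248.9 193.1] [243 187  13  14 137] [0.5447 0.0246]
side [265.8 177.2] [260 168  13  19 207] [0.5439 0.0351]
```

View pics/m4.png

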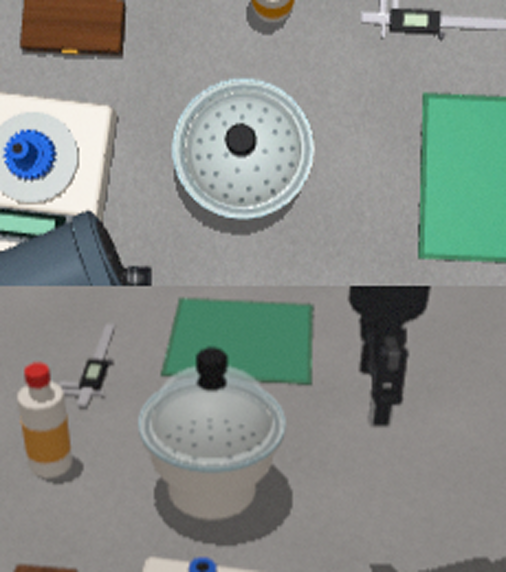

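The lid is seated flat. The knob is at its original pixel in both views: (248.9,193.1) in the top picture and (265.8,177.2) in the side one. Now the bar.

```bash
cat > s8.py <<'E'
from h import *
x,y=.3925,.3455
manip.set_gripper(0.0,40)
c_,s_=np.cos(-.14),np.sin(-.14); B=np.array([[c_,-s_,0],[s_,c_,0],[0,0,1]])@A
manip.move_ptp([x,y,.12],B); f("over")
manip.move_l([x,y,.058],max_speed=.08); manip.dwell(.2); f("near")
z=.057
while z>.0475:
    z-=.001; manip.move_l([x,y,z],max_speed=.03); manip.dwell(.08); fz=manip.current_force()[2]; print(round(z,4),round(fz,2))
    if fz>12: break
manip.dwell(.2); f("pressed")
manip.move_l([x,y,.09],max_speed=.05); manip.move_l([x-.03,y-.03,.25],max_speed=.2)
manip.move_l([.35,.1,.30],max_speed=.3); manip.dwell(.3); f("away")
for c in("top","side"):
    p,d=manip.grab_frame(c); cv2.imwrite(f"pics/{c}5.png",p[:,:,::-1])
p=[cv2.imread("pics/top5.png")[140:270,100:330],cv2.imread("pics/side5.png")[160:350,170:400]]
cv2.imwrite("pics/m5.png",cv2.resize(np.vstack(p),None,fx=1.8,fy=1.8,interpolation=cv2.INTER_CUBIC))
E
python3 s8.py
```

```text
over 38.12 [0.393  0.3453 0.121 ] F [-0.15  0.43  0.53] w -0.0
near 39.25 [0.3927 0.3456 0.0584] F [0.1  0.87 0.16] w -0.003
0.056 0.13
0.055 1.44
0.054 2.05
0.053 3.39
0.052 3.62
0.051 4.52
0.05 4.34
0.049 16.34
pressed 42.12 [0.3926 0.3456 0.0498] F [-2.97 -1.97 17.34] w 0.005
away 45.25 [0.3499 0.1006 0.2997] F [ 0.06 -0.05  0.13] w 0.001
```

View pics/m5.png

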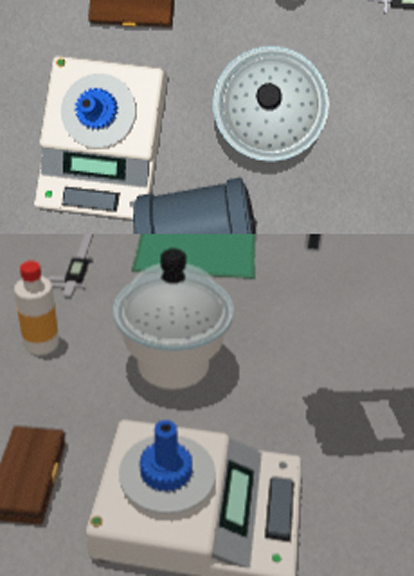

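The bar's spring force rose from 1.4 N to 4.5 N and then hit a hard stop at z≈0.050, so it went fully down. The picture shows the gear upright on the pan, the lid seated and the arm clear. Handing in.

```bash
python3 -c "
from bench import manip
manip.sign_off(); print(manip.current_time())"
```

```text
the job is handed in; nothing more can be done
the job is handed in; nothing more can be done
```

I carried out the whole sequence in order and handed it in at about 45 s of the 72 s allowed; the system reports no verdict.

- **Lid to mat:** I lifted it by the knob, about 4.6 N of load, and set it flat on the green mat. I lowered it until the wrist force showed contact, then opened the fingers.
- **Gear to pan:** I set it down the same way. The pictures show it upright in the middle of the pan.
- **Lid back on:** The knob is within about 1 mm of its original position in both camera views. The mouth's centre, measured from the open bowl, agreed with the placing to about 2 mm in the top view and 3–4 mm in the side view; 12 mm is allowed.
- **Record bar:** The force rose from 1.4 N to 4.5 N, then met a hard stop (17 N) with the fingertips at 0.050 m, so the bar went fully down.

The last pictures show the lid seated, the gear upright, the arm clear and the bystanders apparently where they were. I judged that the bar had sprung back only by eye, and did not measure the bystanders' positions again. No check failed.

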